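# Swap a handpiece battery from its roofed bay to the charging cradle

## Robot

A 6-joint arm with a two-finger parallel gripper is mounted at the origin on the work surface. World frame = base frame: x ahead of the robot, y to its left, z up, the work surface at z = 0. Lengths are in m, angles in rad, forces in N, time in s.
With the tool pointing down it reaches from about 0.3 to 0.875 m from the base axis. Payload 6.4 kg.
Tool frame: the origin (TCP) lies at the very end of the fingers, on their centre line; the grasp point (between the pads) lies grip_point_offset behind it (grip_point_offset is the distance from the TCP to the grasp point, in m); y points along the fingers, x is the direction in which the jaws open and shut, and the axes are right-handed (so a half turn about y gives the same grasp; the last joint's range is limited). The gripper opens to 85 mm and grips with 20 to 120 N. Pads are 22 mm wide; open, the fingers measure 114 mm over their backs; the gripper's body (76 mm by 85 mm) begins 54 mm behind the grasp point. The pads swing forward as they close: fully open they stand 13 mm farther back than shut.
Start: joints at [0.963, 0.181, 1.607, -0, 1.354, -0.206], TCP at [0.225, 0.529, 0.231] pointing down, gripper open.
Joint ranges: [-2.99, 2.99], [-0.89, 2.07], [0.3, 2.58], [-1.14, 4.28], [0, 2.63], [-3.12, 3.12]. Speed limits (rad/s): [2.57, 2.57, 3.01, 3.14, 3.14, 3.14].

## Interface

Orientations are given as a unit quaternion [w, x, y, z].
In Python, from bench import get_obs, camera, camera_model, hand_in, grip_point_offset gives the robot as it stands.
- The arm moves only by the shell command python3 -m jog 'ROWS'. ROWS is JSON, a list of rows, each a list of 7 numbers: the shift along the tool's x, y, z in mm, then the turn, a rotation vector about the tool's x, y, z in degrees, then the gripper's target within -1 to 1 (shut at 1, half-way at 0, fully open at -1). In form: [[x, y, z, ax, ay, az, grip], ...]. A call has 1 to 8 rows; each row shifts and turns the commanded pose from where the row before left it, along the tool's axes as they then stand; what a row does not reach is not made up. A row lasts 1/12 s, in which the tool goes at most 41.7 mm and 7.16 degrees, less where a joint would pass 70% of its speed; a pose out of reach is approached as far as the arm can. A call is refused whole if a number of a shift passes 41.7 or a number of a turn 7.16, either way. A call with a gripper value outside its range is refused whole. The fingers move at their own pace and stop on an object; the grip force is fixed at half the most. Time passes only in rows, so rows that do not move let the fingers close. It gives the time, the measured TCP pose, the force and the opening at its end, in the units of the state.
- get_obs(): the state, without advancing time (a new reading comes with each control period).
- camera(name): name is "scene" or "top" or "wrist"; returns the picture (420x560x3 uint8, blue, green, red); there is no depth.
- camera_model(name): a dict with "K" (3x3 intrinsics, pixels), "pose" (4x4, takes a point from camera to world coordinates). Camera axes: x right, y down, z forward; pixel columns grow to the right and rows downward; lengths in m; the calibration is good to about 2 mm. The wrist camera is an equidistant fisheye: a pixel r from the principal point sees the ray r / f radians off the axis. A picture is of the moment at which its call begins: read the wrist's pose just before it. camera_model takes no time and is no camera call; for the wrist camera it gives the pose at the moment of the call.
- hand_in(): hands the job in, once; it reports no verdict.
The state is a dict: "time_s": time; "q": joint angles; "dq": joint speeds; "joint_efforts": joint torques, N m; "eef_pos": TCP position; "eef_rot": TCP orientation; "wrist_force": force on the tool from outside, world axes, zero at the start; "torque": the same for the moment, N m; "opening": opening from 0.0 (shut) to 1.0 (fully open).
Only numpy, scipy, OpenCV 4.12 (cv2) and the standard library are available. Lean on these libraries where they do the work, as an engineer would, in place of code of your own. Each camera call takes 0.05 s, during which the arm holds its last target.

## Task

Take the run-down battery pack of the handpiece control unit over to its charging cradle. Its bay is roofed, so first stand the glass jar upright on bare bench to one side, out of the pack's way, then draw the pack by its tab right out through the bay's mouth and let go of it flat on the bench. Then take the pack afresh by its body and lay it gently in the cradle, fully down with its tab in the cradle's slot; never tip the jar and leave the other things on the bench where they are.

Things in the scene. Friction and masses are not known exactly. Their poses are not given: they have to be found in the camera images.
- unit: Control unit, fixed. Origin: middle of the bay's mouth at bench level; x points into the bay, y across, z up; the pack comes out along -x. Bay: aluminium tunnel open only at the mouth and underneath (pack stands on the bench); inside 57 mm wide, 48 high; outside 77 wide, 54 high, x 0 to 150 mm. Behind it a grey box, x 149 to 211, y +-53 mm, 120 high with its knob.
- pack_center (a point): Centre of the grey battery pack's body, 22 mm above its underside; its body measures 130 mm (x) x 50 (y) x 44 (z), 0.25 to 0.46 kg, loose. At the start it stands wholly inside the bay, axes along the unit's, held by friction on the bench alone.
- pack_tab (a point): Centre of the pack's upright flat pull tab, also grey, on its -x end, 87.5 mm from the body's centre: 45 mm long (x -65 to -110 mm from the body's centre), 10 mm thick (y), reaching 8 to 44 mm above the underside. At the start only the tab sticks out of the mouth, 35 to 45 mm.
- cradle: Grey charging cradle, fixed. Origin: at bench level under the place of the pack body's centre; axes as the seated pack's (tab to -x). Floor 8 mm thick, x -116 to 81, y +-42 mm; the seated pack rests on it. Walls reach 36 mm above the bench at its two ends only; between x -71 and 39 mm the sides are open for fingers.
- cradle_slot (a point): In the middle of the cradle's 22 mm wide tab slot, 26 mm above the bench, 91.5 mm to -x of the cradle's origin. The slot lies between two blocks, x -111.5 to -71.5 mm from that origin, |y| 11 to 35 mm.
- cradle_end (a point): In the cradle's other end, 26 mm above the bench, 59.5 mm to +x of its origin: side cheeks 60 mm apart inside, x 39.5 to 79.5 mm from the origin, and an end wall from x 71.5 mm; the pack's end lies between them.
- jar_center (a point): Closed glass jar with steel lid, 52 mm in diameter, 80 mm high, 0.14 to 0.28 kg, loose, standing upright in front of the bay's mouth in the pack's way; the point is its centre, 40 mm above its underside; z along its axis.
- bottle_center (a point): Blue plastic bottle, 52 mm in diameter, 150 mm high, standing; the point is its centre, 75 mm up. Bystander.
- burs_center (a point): Wooden bur block 110 mm (x) x 50 mm (y) with upright burs, 63 mm high over all; the point is 30 mm above its underside. Bystander.
- hammer_grip (a point): Small hammer lying flat, 200 mm long along its x; the point is on its handle, 13 mm above the bench: handle to x = -140 mm, head at x 34 to 60 mm, y -48 to 40 mm, from this point; 26 mm high. Bystander.
- cup_center (a point): Open steel cup, 66 mm in diameter, 70 mm high, standing; the point is its centre, 35 mm up. Bystander.
Not all that is in view belongs to the job. Of the things shaped like the part that bears pack_center, the grey one is meant.

How it is judged:
By the outcome, as a careful person would: the job done as asked, in the order asked, and still so for the second after the job is handed in, with the robot touching nothing.
It also fails if it takes over 72 s, if anything falls off the work surface, if the arm or the gripper's body presses on something with over 40 N, if the wrist force passes 120 N, or if a joint passes its speed limit or range.

## Working session

There is one attempt and no reset: what is moved stays moved. The work goes in short steps, Python scripts to look and compute and a shell command to move; the robot and the scene stay as the last step left them, time stands still between calls to the robot, and variables do not carry over. Pictures are saved under pics/ and viewed, and the job is handed in when it is done.

```bash
mkdir -p pics; ls
python3 - <<'E'
from bench import *
import cv2,numpy as np
o=get_obs();print(o, grip_point_offset)
for n in("scene","top","wrist"):
    m=camera_model(n);print(n,np.round(m["K"],1).tolist(),np.round(m["pose"],4).tolist())
    cv2.imwrite(f"pics/{n}0.png",camera(n))
E
```

```text
pics
{'time_s': 0.0, 'q': array([ 9.62711851e-01,  1.81509463e-01,  1.60797944e+00, -1.85657934e-05,
        1.35376540e+00, -2.06303636e-01]), 'dq': array([ 4.28585241e-04, -9.24375346e-04,  1.87111353e-03,  1.34105651e-04,
       -1.02377969e-03, -1.59402414e-05]), 'joint_efforts': array([-1.39409582e-03, -4.44892538e+01, -3.51322281e+01, -4.50273492e-04,
        9.50037036e-03, -2.13994804e-05]), 'eef_pos': array([0.22454255, 0.52877309, 0.2304157 ]), 'eef_rot': array([-0.58949174,  0.5899375 ,  0.38963114, -0.39071833]), 'wrist_force': array([-0.57963633, -0.0453173 , -0.12204339]), 'torque': array([ 0.05807023, -0.03951207,  0.01497802]), 'opening': 0.9998250364201651} 0.0187
scene [[543.7, 0.0, 277.1], [0.0, 543.7, 204.9], [0.0, 0.0, 1.0]] [[0.8298, 0.3046, -0.4677, 1.345], [0.5581, -0.4575, 0.6922, -1.2774], [-0.0031, -0.8354, -0.5496, 1.1265], [0.0, 0.0, 0.0, 1.0]]
top [[504.1, 0.0, 284.4], [0.0, 504.1, 212.0], [0.0, 0.0, 1.0]] [[-0.0239, -0.984, 0.1764, 0.1045], [-0.9997, 0.0233, -0.0054, 0.0605], [0.0012, -0.1764, -0.9843, 1.9146], [0.0, 0.0, 0.0, 1.0]]
wrist [[325.2, 0.0, 280.7], [0.0, 325.2, 211.5], [0.0, 0.0, 1.0]] [[0.3909, 0.8867, 0.2468, 0.1608], [0.9204, -0.376, -0.107, 0.5551], [-0.0021, 0.269, -0.9631, 0.3733], [0.0, 0.0, 0.0, 1.0]]
```

View pics/scene0.png

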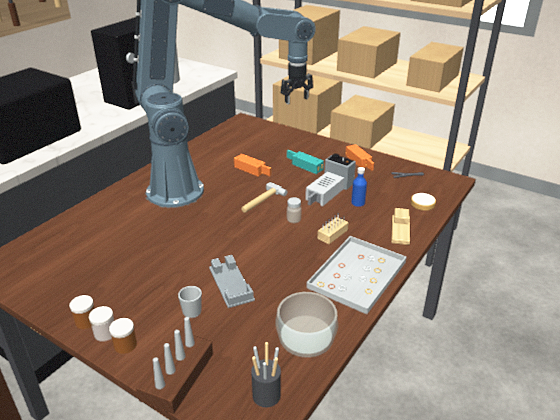

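View pics/top0.png

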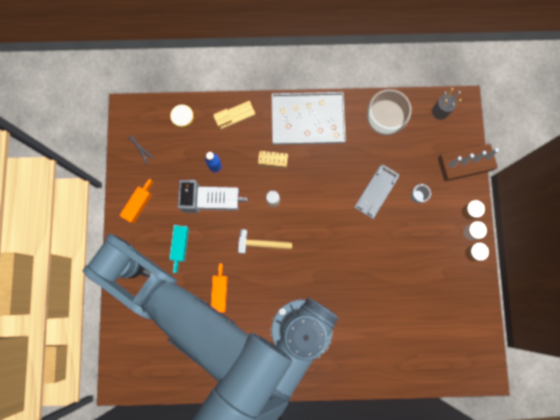

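View pics/wrist0.png

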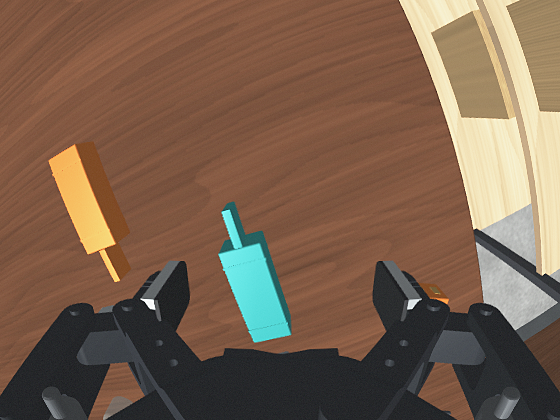

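Teal (178,243 top) and orange (135,203; 219,290 top) packs are the lookalikes. The grey pack should be in the bay, with its tab at top (243,198).

Run:
```python
import cv2
t=cv2.imread("pics/top0.png");s=cv2.imread("pics/scene0.png")
cv2.imwrite("pics/t_a.png",cv2.resize(t[145:265,170:300],None,fx=6,fy=5,interpolation=cv2.INTER_CUBIC)[:600,:780])
cv2.imwrite("pics/t_b.png",cv2.resize(t[155:225,345:435],None,fx=8,fy=8,interpolation=cv2.INTER_CUBIC))
cv2.imwrite("pics/s_a.png",cv2.resize(s[140:240,240:380],None,fx=5.6,fy=5.6,interpolation=cv2.INTER_CUBIC))
cv2.imwrite("pics/s_b.png",cv2.resize(s[245:325,175:275],None,fx=7,fy=7,interpolation=cv2.INTER_CUBIC))
```

```text
(no output)
```

View pics/t_a.png

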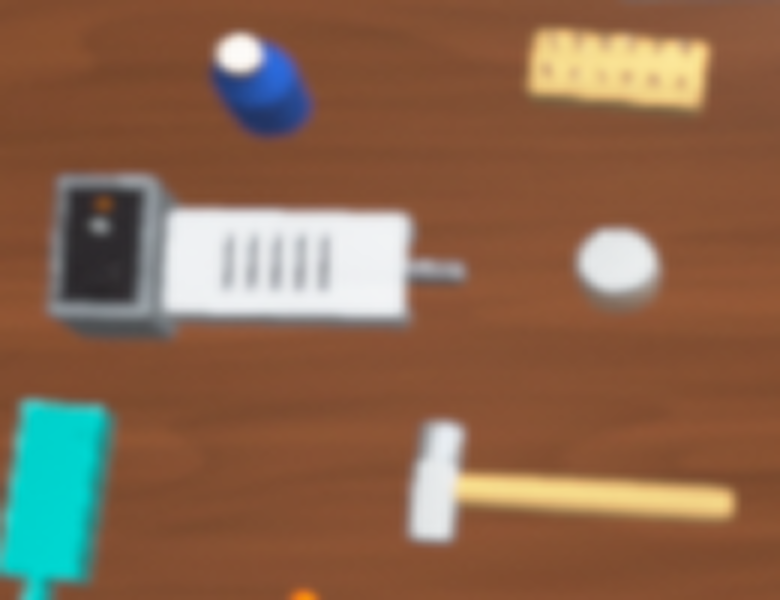

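View pics/t_b.png

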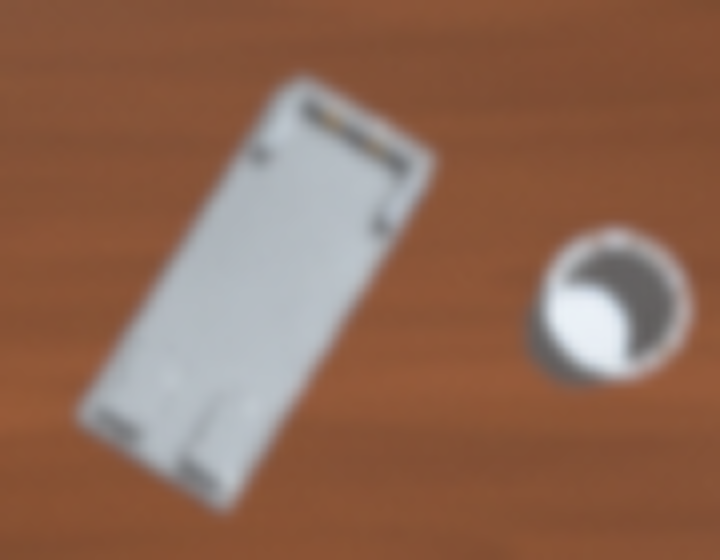

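View pics/s_a.png

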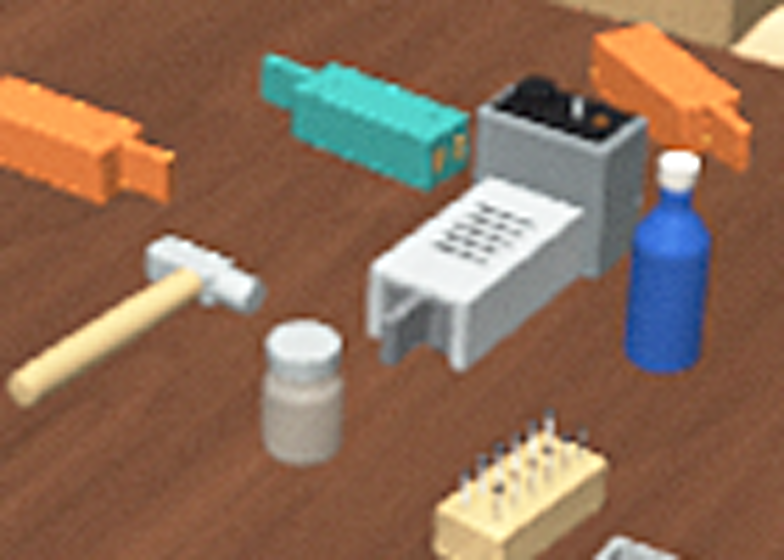

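View pics/s_b.png

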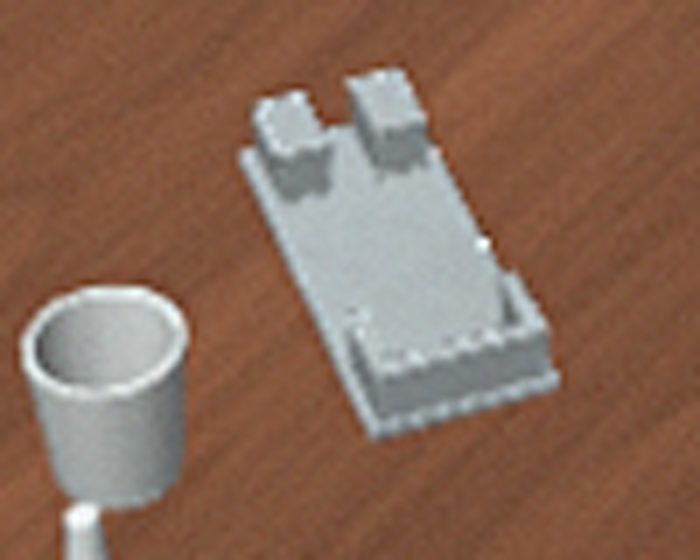

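```bash
cat > h.py <<'E'
import numpy as np,cv2
from scipy.optimize import least_squares
from scipy.spatial.transform import Rotation as R
from bench import *
def proj(n,P,m=None):
    m=m or camera_model(n);K=np.array(m["K"]);T=np.array(m["pose"])
    p=(np.atleast_2d(P)-T[:3,3])@T[:3,:3]
    if n=="wrist":
        r=np.hypot(p[:,0],p[:,1]);th=np.arctan2(r,p[:,2]);s=th/np.maximum(r,1e-9)
        return np.c_[K[0,0]*p[:,0]*s+K[0,2],K[1,1]*p[:,1]*s+K[1,2]]
    return np.c_[K[0,0]*p[:,0]/p[:,2]+K[0,2],K[1,1]*p[:,1]/p[:,2]+K[1,2]]
def ray(n,uv,m=None):
    m=m or camera_model(n);K=np.array(m["K"]);T=np.array(m["pose"])
    a=(uv[0]-K[0,2])/K[0,0];b=(uv[1]-K[1,2])/K[1,1]
    if n=="wrist":
        th=np.hypot(a,b);s=np.sin(th)/max(th,1e-9);d=np.array([a*s,b*s,np.cos(th)])
    else: d=np.array([a,b,1.])
    return T[:3,3],T[:3,:3]@(d/np.linalg.norm(d))
def tri(obs):
    A=np.zeros((3,3));b=np.zeros(3)
    for n,uv,m in obs:
        c,d=ray(n,uv,m);Q=np.eye(3)-np.outer(d,d);A+=Q;b+=Q@c
    return np.linalg.solve(A,b)
def onz(n,uv,z,m=None):
    c,d=ray(n,uv,m);return c+d*(z-c[2])/d[2]
def fit(obs,x0,fixz=True):
    # obs: (cam,model,uv,local mm) -> x,y,yaw[,z]
    def res(v):
        out=[]
        for n,m,uv,l in obs:
            l=np.array(l)/1000
            c,s=np.cos(v[2]),np.sin(v[2])
            P=[v[0]+c*l[0]-s*l[1],v[1]+s*l[0]+c*l[1],l[2]+(0 if fixz else v[3])]
            out.append(proj(n,P,m)[0]-uv)
        return np.ravel(out)
    r=least_squares(res,list(x0)+([] if fixz else [0.]),loss="soft_l1",f_scale=1.)
    return r.x,np.round(res(r.x).reshape(-1,2),1)
E
python3 - <<'E'
from h import *
T=camera_model("top");S=camera_model("scene")
ta=lambda x,y:(170+x/6,145+y/5)
tb=lambda x,y:(345+x/8,155+y/8)
sa=lambda x,y:(240+x/5.6,140+y/5.6)
sb=lambda x,y:(175+x/7,245+y/7)
o=[("top",T,ta(410,213),(0,-38.5,54)),("top",T,ta(405,320),(0,38.5,54)),("top",T,ta(165,208),(149,-38.5,54)),
("scene",S,sa(370,268),(0,38.5,54)),("scene",S,sa(465,305),(0,-38.5,54)),("scene",S,sa(463,368),(0,-38.5,0)),("scene",S,sa(583,212),(149,-38.5,54)),("scene",S,sa(487,180),(149,38.5,54))]
for f in(True,False):
    v,r=fit(o,(.5,.2,1.57),f);print("unit",v,np.degrees(v[2]),r.tolist())
o=[("top",T,tb(80,418),(-116,42,8)),("top",T,tb(230,512),(-116,-42,8)),("top",T,tb(300,75),(79.5,35,36)),("top",T,tb(436,155),(79.5,-35,36)),
("scene",S,sb(240,152),(-116,-42,8)),("scene",S,sb(375,430),(81,-42,8)),("scene",S,sb(558,375),(81,42,8)),("scene",S,sb(550,328),(79.5,38,36)),("scene",S,sb(400,68),(-111.5,35,36)),("scene",S,sb(257,105),(-111.5,-35,36))]
for f in(True,False):
    v,r=fit(o,(.5,-.15,-.9),f);print("cradle",v,np.degrees(v[2]),r.tolist())
print("jarlid",tri([("top",ta(617,260),T),("scene",sa(304,338),S)]))
print("tabtip",onz("top",ta(465,270),.044,T))
print("bottle cap",tri([("top",ta(240,53),T),("scene",sa(679,160),S)]))
print("hammer",onz("top",ta(440,480),.02,T),onz("top",ta(735,505),.013,T))
print("burs",[onz("top",ta(*p),.03,T) for p in((535,35),(710,45),(700,108),(527,95))])
print("cup",onz("top",tb(618,300),.07,T))
E
```

```text
unit [0.49620977 0.2273007  1.52079134] 87.13492558288532 [[-0.8, 0.3], [-0.8, -1.1], [0.7, 0.3], [-0.3, 0.1], [0.0, 0.0], [-0.3, 0.9], [-0.2, 0.1], [0.1, -0.0]]
unit [4.96541608e-01 2.26437952e-01 1.52125881e+00 1.39041951e-03] 87.16170963921658 [[-0.6, 0.1], [-0.6, -1.3], [0.8, 0.1], [-0.3, -0.1], [-0.0, -0.2], [-0.3, 0.8], [-0.2, -0.1], [0.1, -0.2]]
cradle [ 0.53208551 -0.31677415 -0.58706384] -33.6362805126542 [[-1.2, -0.1], [-1.1, -0.4], [-0.1, 0.2], [-1.3, -0.4], [-0.4, -0.0], [-0.5, 0.5], [0.4, 0.6], [-0.1, 0.3], [-0.3, 0.1], [-1.0, 0.1]]
cradle [ 0.53271148 -0.31772872 -0.58614436  0.00195328] -33.58359825914756 [[-0.8, -0.4], [-0.7, -0.6], [0.3, -0.1], [-1.0, -0.7], [-0.5, -0.3], [-0.5, 0.3], [0.4, 0.4], [-0.2, 0.1], [-0.4, -0.2], [-1.1, -0.1]]
jarlid [0.49104395 0.09285371 0.08351341]
tabtip [0.49288462 0.18881921 0.044     ]
bottle cap [0.63536466 0.31626582 0.15201727]
hammer [0.33625519 0.20798739 0.02      ] [0.31364658 0.02261852 0.013     ]
burs [array([0.6808691 , 0.14247476, 0.03      ]), array([0.67015361, 0.02952964, 0.03      ]), array([0.61986736, 0.03723792, 0.03      ]), array([0.63286603, 0.14835079, 0.03      ])]
cup [ 0.49683517 -0.46733816  0.07      ]
```

```bash
cat >> h.py <<'E'
def st():
    o=get_obs();q=o["eef_rot"];M=R.from_quat([q[1],q[2],q[3],q[0]]).as_matrix();return o,M
def go(tcp,jaw=None):
    "print tool-frame mm shift & turn from measured pose to TCP target with jaw angle deg (tool down)"
    o,M=st();d=M.T@(np.array(tcp)-o["eef_pos"])*1000
    print("t",round(o["time_s"],2),"pos",np.round(o["eef_pos"],4),"jaw",round(np.degrees(np.arctan2(M[1,0],M[0,0])),2),"tooly",np.round(M[:,1],3),"F",np.round(o["wrist_force"],1),"op",round(o["opening"],3),"q6",round(o["q"][5],2))
    print("shift",np.round(d,1))
    if jaw is not None:
        a=np.radians(jaw);x=np.array([np.cos(a),np.sin(a),0]);y=np.array([0,0,-1.]);N=np.c_[x,y,np.cross(x,y)]
        print("turn",np.round(np.degrees(R.from_matrix(M.T@N).as_rotvec()),2),"shift in target frame",np.round(N.T@(np.array(tcp)-o["eef_pos"])*1000,1))
E
python3 - <<'E'
from h import *
go((.491,.093,.16),177.1);go((.491,.093,.16),-2.9)
E
```

```text
t 0.15 pos [0.2246 0.5289 0.2306] jaw 66.98 tooly [-0.001 -0.001 -1.   ] F [-0.5  0.3 -0.3] op 0.998 q6 -0.21
shift [-296.9   70.9 -415.6]
turn [-8.0000e-02 -1.1012e+02 -4.0000e-02] shift in target frame [-288.1   70.6  421.8]
t 0.15 pos [0.2246 0.5289 0.2306] jaw 66.98 tooly [-0.001 -0.001 -1.   ] F [-0.5  0.3 -0.3] op 0.998 q6 -0.21
shift [-296.9   70.9 -415.6]
turn [ 3.000e-02  6.988e+01 -7.000e-02] shift in target frame [ 288.1   70.6 -421.8]
```

```bash
python3 -m jog '[[-20,0,-28,0,0,0,-1],[-22,0,-31,0,0,0,-1],[-22,0,-31,0,0,0,-1],[-22,0,-31,0,0,0,-1],[-22,0,-31,0,0,0,-1],[-22,0,-31,0,0,0,-1],[-22,0,-31,0,0,0,-1],[-22,0,-31,0,0,0,-1]]'
python3 -m jog '[[-22,0,-31,0,0,0,-1],[-22,0,-31,0,0,0,-1],[-22,0,-31,0,0,0,-1],[0,0,0,0,7,0,-1],[0,0,0,0,7,0,-1],[0,0,0,0,7,0,-1],[0,0,0,0,7,0,-1],[0,0,0,0,7,0,-1]]'
python3 -m jog '[[0,0,0,0,7,0,-1],[0,0,0,0,7,0,-1],[0,0,0,0,7,0,-1],[0,0,0,0,7,0,-1],[0,0,0,0,7,0,-1]]'
python3 - <<'E'
from h import *
go((.491,.093,.16),-2.9)
m=camera_model("wrist");np.save("w1.npy",{**m},allow_pickle=True)
cv2.imwrite("pics/w1.png",camera("wrist"))
E
```

```text
time_s: 0.82
eef_pos: [0.3827, 0.2716, 0.2312]
eef_rot: [0.59, -0.59, -0.39, 0.39]
wrist_force: [0.6, 0.3, 0.6]
opening: 1.003
time_s: 1.48
eef_pos: [0.4419, 0.1759, 0.231]
eef_rot: [0.68, -0.68, -0.192, 0.193]
wrist_force: [-0.7, -0.0, 1.1]
opening: 1.003
time_s: 1.9
eef_pos: [0.4418, 0.1761, 0.231]
eef_rot: [-0.707, 0.707, -0.021, 0.021]
wrist_force: [0.4, 0.0, 0.4]
opening: 1.0
t 1.9 pos [0.4418 0.1761 0.231 ] jaw -3.37 tooly [-0.001 -0.    -1.   ] F [0.4 0.  0.4] op 1.0 q6 0.19
shift [ 54.   71.  -80.1]
turn [ 0.01 -0.47 -0.03] shift in target frame [ 53.3  71.  -80.5]
```

View pics/w1.png

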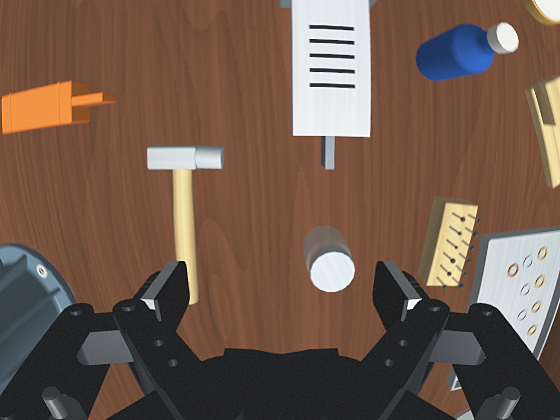

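Wrist view: bay mouth roof corners at (293,134) and (371,137), tab running from (329,137) to (329,168), jar lid at (332,270). Next I move to just above the jar for a second view.

```bash
python3 -m jog '[[14,10,-20,0,0,0,-1],[14,10,-20,0,0,0,-1],[14,10,-20,0,0,0,-1],[12,0,-21,0,0,0,-1],[0,0,0,0,0,0,-1]]'
python3 - <<'E'
from h import *
go((.491,.093,.16),-2.9)
m=camera_model("wrist");np.save("w2.npy",{**m},allow_pickle=True)
cv2.imwrite("pics/w2.png",camera("wrist"))
E
```

```text
time_s: 2.37
eef_pos: [0.4929, 0.0893, 0.2005]
eef_rot: [-0.706, 0.707, -0.019, 0.018]
wrist_force: [0.5, 0.4, 0.0]
opening: 0.999
t 2.37 pos [0.4929 0.0893 0.2005] jaw -3.02 tooly [-0.001 -0.001 -1.   ] F [0.5 0.4 0. ] op 0.999 q6 -0.0
shift [-2.1 40.5  3.6]
turn [ 0.08 -0.12 -0.03] shift in target frame [-2.1 40.5  3.6]
```

View pics/w2.png

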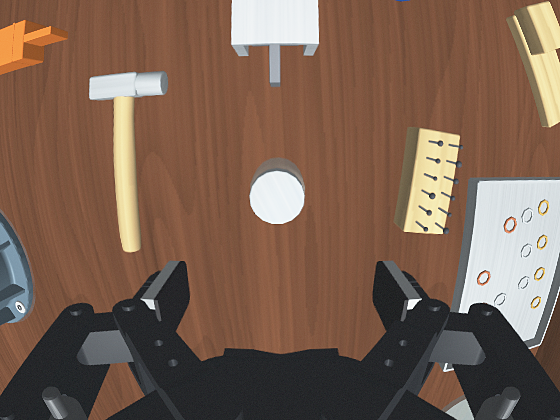

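Run:
```python
from h import *
m1=np.load("w1.npy",allow_pickle=True).item();m2=np.load("w2.npy",allow_pickle=True).item()
T=camera_model("top");S=camera_model("scene")
print("jar",tri([("wrist",(332,270.5),m1),("wrist",(277,197),m2)]),tri([("wrist",(332,270.5),m1),("wrist",(277,197),m2),("top",(170+617/6,145+260/5),T),("scene",(240+304/5.6,140+338/5.6),S)]))
print("on z=.08", onz("wrist",(277,197),.08,m2),onz("wrist",(332,270.5),.08,m1))
print("tab tip top",tri([("wrist",(329.5,168.5),m1),("wrist",(275.5,83),m2)]))
o=[("wrist",m1,(293,134),(0,38.5,54)),("wrist",m1,(371,137),(0,-38.5,54)),("wrist",m2,(231,44),(0,38.5,54)),("wrist",m2,(319,44),(0,-38.5,54))]
print(fit(o,(.496,.227,1.52)),fit(o,(.496,.227,1.52),False))
ta=lambda x,y:(170+x/6,145+y/5)
sa=lambda x,y:(240+x/5.6,140+y/5.6)
o+=[("top",T,ta(410,213),(0,-38.5,54)),("top",T,ta(405,320),(0,38.5,54)),("top",T,ta(165,208),(149,-38.5,54)),
("scene",S,sa(370,268),(0,38.5,54)),("scene",S,sa(465,305),(0,-38.5,54)),("scene",S,sa(463,368),(0,-38.5,0)),("scene",S,sa(583,212),(149,-38.5,54)),("scene",S,sa(487,180),(149,38.5,54))]
print(fit(o,(.496,.227,1.52)))
```

```text
jar [0.48873537 0.09437883 0.07530475] [0.48945311 0.09520058 0.08079877]
on z=.08 [0.48904076 0.09560276 0.08      ] [0.48787328 0.09659709 0.08      ]
tab tip top [0.49243341 0.19377681 0.040974  ]
(array([0.4943302 , 0.22895755, 1.50555392]), array([[ 0. ,  0.3],
       [-1.2, -0.3],
       [ 0.7, -0.2],
       [ 0.1,  0.3]])) (array([0.49423287, 0.22871806, 1.50545062, 0.00226394]), array([[ 0. ,  0.6],
       [-0.7,  0. ],
       [ 0.2, -0.6],
       [ 0.3, -0. ]]))
(array([0.49441655, 0.22890099, 1.50777874]), array([[ 0.1,  0.4],
       [-1.2, -0.4],
       [ 0.8, -0.1],
       [ 0.2,  0.2],
       [-1.1,  0.7],
       [-1.4, -0.6],
       [ 0.4,  0.2],
       [-0.4, -0.3],
       [-0.3, -0.3],
       [-0.5,  0.7],
       [-0.1,  0. ],
       [ 0.4, -0.2]]))
```

```bash
python3 -m jog '[[-4.2,20,6,0,0,0,-1],[0,30,0,0,0,0,-1],[0,30,0,0,0,0,-1],[0,30,0,0,0,0,-1],[0,25,0,0,0,0,-1],[0,20,0,0,0,0,-1],[0,14,0,0,0,0,-1],[0,0,0,0,0,0,-1]]'
python3 - <<'E'
from h import *
go((.489,.0955,.03),-2.9)
cv2.imwrite("pics/w3.png",camera("wrist"))
E
```

```text
time_s: 3.08
eef_pos: [0.4848, 0.0995, 0.0294]
eef_rot: [0.707, -0.707, 0.02, -0.016]
wrist_force: [-1.4, 0.0, -0.9]
opening: 0.998
t 3.08 pos [0.4848 0.0995 0.0294] jaw -2.89 tooly [-0.006  0.    -1.   ] F [-1.4  0.  -0.9] op 0.998 q6 0.01
shift [ 4.4 -0.6 -3.8]
turn [-0.01  0.01 -0.35] shift in target frame [ 4.4 -0.6 -3.8]
```

View pics/w3.png

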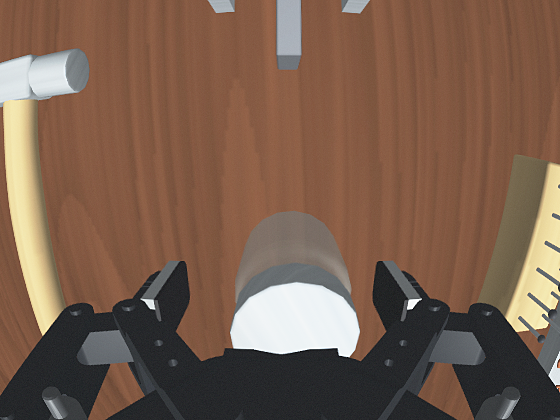

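```bash
python3 -m jog '[[4.4,0,-3.8,0,0,0,-1],[0,0,0,0,0,0,-1],[0,0,0,0,0,0,0.2],[0,0,0,0,0,0,0.6],[0,0,0,0,0,0,1],[0,0,0,0,0,0,1],[0,0,0,0,0,0,1],[0,0,0,0,0,0,1]]'
python3 -m jog '[[0,0,0,0,0,0,1],[0,0,0,0,0,0,1],[0,0,0,0,0,0,1]]'
python3 - <<'E'
from h import *
go((.61,-.06,.03),-2.9)
E
```

```text
time_s: 3.8
eef_pos: [0.4922, 0.0946, 0.0336]
eef_rot: [-0.707, 0.707, -0.018, 0.019]
wrist_force: [-4.8, -0.1, 10.7]
opening: 0.581
time_s: 4.05
eef_pos: [0.4923, 0.0946, 0.0336]
eef_rot: [-0.707, 0.707, -0.018, 0.019]
wrist_force: [-4.0, -0.6, 11.1]
opening: 0.575
t 4.05 pos [0.4923 0.0946 0.0336] jaw -3.01 tooly [ 0. -0. -1.] F [-4.  -0.6 11.1] op 0.575 q6 0.01
shift [ 125.7    3.6 -148.2]
turn [ 0.01 -0.11  0.02] shift in target frame [ 125.4    3.6 -148.5]
```

```bash
python3 -m jog '[[0,-10,0,0,0,0,1],[0,-15,0,0,0,0,1],[0,-15,0,0,0,0,1],[0,0,0,0,0,0,1],[0,0,0,0,0,0,1]]'
python3 -m jog '[[10,0,-14,0,0,0,1],[18,0,-22,0,0,0,1],[20,0,-25,0,0,0,1],[22,0,-27,0,0,0,1],[20,0,-25,0,0,0,1],[14,0,-20,0,0,0,1],[12,0,-15,0,0,0,1],[0,0,0,0,0,0,1]]'
python3 - <<'E'
from h import *
go((.608,-.06,.0336),-2.9)
cv2.imwrite("pics/w4.png",camera("wrist"));cv2.imwrite("pics/s4.png",cv2.resize(camera("scene")[120:300,200:440],None,fx=3.2,fy=3.2))
E
```

```text
time_s: 4.47
eef_pos: [0.4928, 0.0946, 0.0731]
eef_rot: [-0.707, 0.707, -0.018, 0.019]
wrist_force: [-0.6, 0.0, -2.0]
opening: 0.582
time_s: 5.13
eef_pos: [0.6015, -0.0628, 0.0713]
eef_rot: [-0.706, 0.707, -0.019, 0.02]
wrist_force: [-0.5, 0.1, -2.2]
opening: 0.579
t 5.13 pos [ 0.6015 -0.0628  0.0713] jaw -3.19 tooly [ 0.001 -0.001 -1.   ] F [-0.5  0.1 -2.2] op 0.579 q6 -0.24
shift [ 6.3 37.7  3.2]
turn [ 0.06 -0.29  0.04] shift in target frame [ 6.3 37.7  3.1]
```

View pics/w4.png

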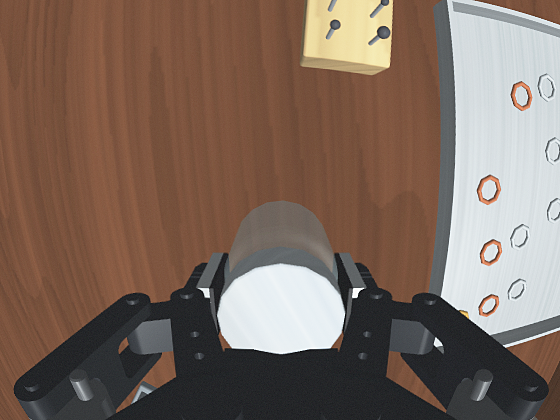

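View pics/s4.png

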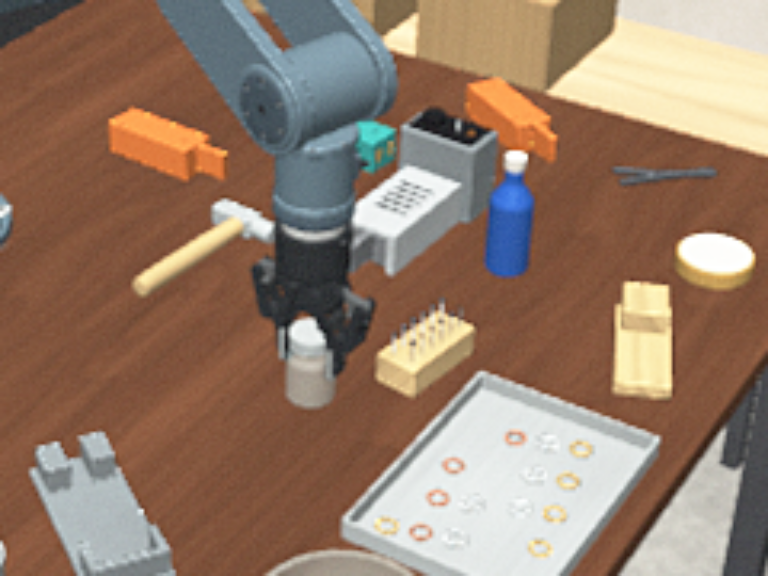

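```bash
python3 -m jog '[[0,12,0,0,0,0,1],[0,10,0,0,0,0,1],[0,7,0,0,0,0,1],[0,4,0,0,0,0,1],[0,2,0,0,0,0,1],[0,1,0,0,0,0,1],[0,0,0,0,0,0,1],[0,0,0,0,0,0,1]]'
```

```text
time_s: 5.9
eef_pos: [0.6004, -0.0593, 0.0367]
eef_rot: [-0.707, 0.707, -0.018, 0.019]
wrist_force: [1.0, 0.0, -2.1]
opening: 0.572
```

```bash
python3 -m jog '[[0,2,0,0,0,0,1],[0,1,0,0,0,0,1],[0,0,0,0,0,0,1],[0,0,0,0,0,0,1]]'
```

```text
time_s: 6.23
eef_pos: [0.6005, -0.0595, 0.0337]
eef_rot: [-0.707, 0.707, -0.018, 0.019]
wrist_force: [-0.4, -0.2, 0.8]
opening: 0.578
```

Contact with the bench. I open slowly, straight up afterwards.

```bash
python3 -m jog '[[0,0,0,0,0,0,0],[0,0,0,0,0,0,-0.3],[0,0,0,0,0,0,-0.6],[0,0,0,0,0,0,-1],[0,0,0,0,0,0,-1],[0,0,0,0,0,0,-1]]'
python3 -m jog '[[0,-10,0,0,0,0,-1],[0,-20,0,0,0,0,-1],[0,-35,0,0,0,0,-1],[0,-40,0,0,0,0,-1],[0,-20,0,0,0,0,-1],[0,0,0,0,0,0,-1]]'
python3 - <<'E'
from h import *
# tab grasp: unit pose
ux=np.array([np.cos(np.radians(86.8)),np.sin(np.radians(86.8))]);mo=np.array([.4944,.2289])
print("tab grasp",mo-ux*.024)
t=mo-ux*.024
go((*t,.12),-3.2)
np.save("w5.npy",camera_model("wrist"),allow_pickle=True)
cv2.imwrite("pics/w5.png",camera("wrist"))
E
```

```text
time_s: 6.73
eef_pos: [0.6001, -0.0593, 0.0334]
eef_rot: [-0.707, 0.707, -0.019, 0.019]
wrist_force: [-0.3, 0.4, -0.2]
opening: 1.005
time_s: 7.23
eef_pos: [0.6039, -0.0603, 0.1658]
eef_rot: [-0.706, 0.708, -0.015, 0.022]
wrist_force: [0.6, 0.8, -0.4]
opening: 0.999
tab grasp [0.49306028 0.20493742]
t 7.23 pos [ 0.6039 -0.0603  0.1658] jaw -3.01 tooly [ 0.011 -0.003 -1.   ] F [ 0.6  0.8 -0.4] op 0.999 q6 -0.24
shift [-125.1   43.7  259.2]
turn [0.16 0.19 0.64] shift in target frame [-125.5   45.8  258.6]
```

View pics/w5.png

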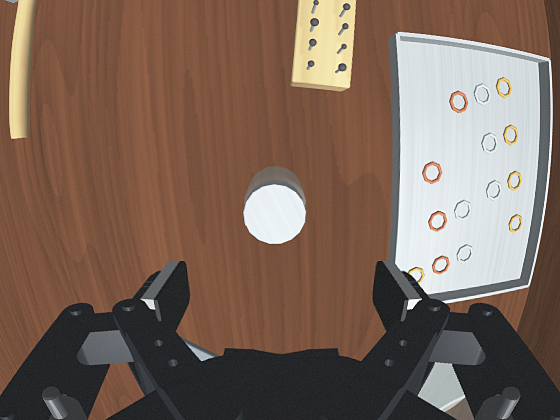

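Jar stands upright at (275,213), clear of the rest. On to the tab, with a check view.

```bash
python3 -m jog '[[-14,0,22,0,0,0,-1],[-20,0,32,0,0,0,-1],[-20,0,33,0,0,0,-1],[-20,0,33,0,0,0,-1],[-20,0,33,0,0,0,-1],[-18,0,32,0,0,0,-1],[-13,0,20,0,0,0,-1],[0,0,0,0,0,0,-1]]'
python3 -m jog '[[0,20,0,0,0,0,-1],[0,20,0,0,0,0,-1],[0,0,0,0,0,0,-1]]'
python3 - <<'E'
from h import *
go((.4930,.205,.010),-3.2)
np.save("w6.npy",camera_model("wrist"),allow_pickle=True)
cv2.imwrite("pics/w6.png",camera("wrist"))
E
```

```text
time_s: 7.95
eef_pos: [0.4824, 0.1555, 0.157]
eef_rot: [0.707, -0.707, 0.019, -0.016]
wrist_force: [-0.0, 1.0, 0.5]
opening: 1.002
time_s: 8.2
eef_pos: [0.4829, 0.1515, 0.1142]
eef_rot: [-0.706, 0.707, -0.021, 0.016]
wrist_force: [-1.3, 0.0, -0.5]
opening: 1.001
t 8.2 pos [0.4829 0.1515 0.1142] jaw -3.01 tooly [-0.008 -0.001 -1.   ] F [-1.3  0.  -0.5] op 1.001 q6 0.12
shift [  8.1 104.1  54.1]
turn [ 0.07  0.19 -0.43] shift in target frame [  7.1 104.2  54. ]
```

View pics/w6.png

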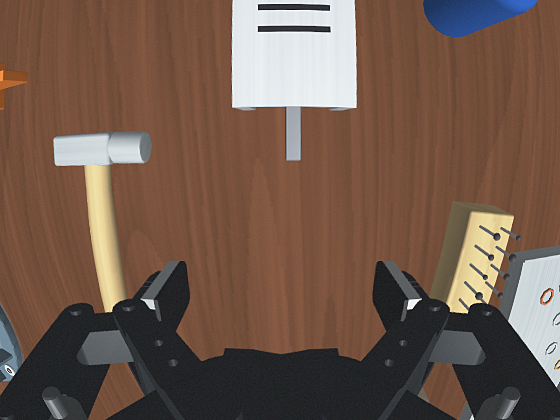

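Run:
```python
from h import *
L=lambda k:np.load(f"w{k}.npy",allow_pickle=True).item()
m1,m2,m6=L(1),L(2),L(6)
o=[("wrist",m1,(293,134),(0,38.5,54)),("wrist",m1,(371,137),(0,-38.5,54)),("wrist",m2,(231,44),(0,38.5,54)),("wrist",m2,(319,44),(0,-38.5,54)),("wrist",m6,(233,107),(0,38.5,54)),("wrist",m6,(356,107),(0,-38.5,54))]
print(fit(o,(.496,.227,1.52)))
print(fit(o[-2:],(.496,.227,1.52)))
print("tip",onz("wrist",(293.5,160),.044,m6),tri([("wrist",(329.5,168.5),m1),("wrist",(275.5,84),m2),("wrist",(293.5,160),m6)]))
```

```text
(array([0.49427845, 0.22901559, 1.51728365]), array([[-0. ,  0.7],
       [-1.3, -0.8],
       [ 0.6,  0.2],
       [ 0. , -0.3],
       [-0.3, -0.5],
       [ 0.5,  0.7]]))
(array([0.49423228, 0.22906685, 1.52722721]), array([[-0.4,  0. ],
       [ 0.4,  0. ]]))
tip [0.49199177 0.19398144 0.044     ] [0.49241853 0.19329145 0.0385518 ]
```

```bash
python3 -m jog '[[3,0,14,0,0,0,-1],[4,15,25,0,0,0,-1],[0,25,14,0,0,0,-1],[0,20,0,0,0,0,-1],[0,10,0,0,0,0,-1],[0,0,0,0,0,0,-1],[0,0,0,0,0,0,-1]]'
python3 - <<'E'
from h import *
go((.4927,.205,.010),-3.2)
np.save("w7.npy",camera_model("wrist"),allow_pickle=True)
cv2.imwrite("pics/w7.png",camera("wrist"))
E
```

```text
time_s: 8.83
eef_pos: [0.4961, 0.204, 0.0486]
eef_rot: [-0.707, 0.707, -0.019, 0.019]
wrist_force: [-0.3, -0.4, -0.4]
opening: 1.005
t 8.83 pos [0.4961 0.204  0.0486] jaw -3.06 tooly [-0.001 -0.    -1.   ] F [-0.3 -0.4 -0.4] op 1.005 q6 0.22
shift [-3.4 38.6  0.8]
turn [ 0.02  0.14 -0.03] shift in target frame [-3.4 38.6  0.8]
```

View pics/w7.png

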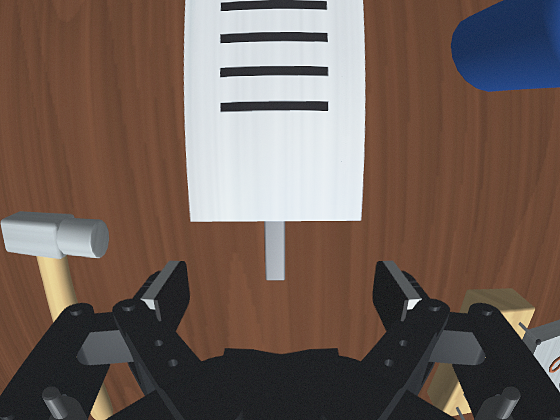

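```bash
python3 -m jog '[[-3.4,10,1,0,0,0,-1],[0,14,0,0,0,0,-1],[0,10,0,0,0,0,-1],[0,3,0,0,0,0,-1],[0,0,0,0,0,0,-1],[0,0,0,0,0,0,-1]]'
python3 - <<'E'
from h import *
go((.4927,.205,.010),-3.2)
cv2.imwrite("pics/w8.png",camera("wrist"))
E
```

```text
time_s: 9.38
eef_pos: [0.4927, 0.2057, 0.0115]
eef_rot: [0.707, -0.707, 0.019, -0.019]
wrist_force: [-0.1, 0.9, -0.4]
opening: 0.999
t 9.38 pos [0.4927 0.2057 0.0115] jaw -3.02 tooly [ 0. -0. -1.] F [-0.1  0.9 -0.4] op 0.999 q6 0.23
shift [ 0.   1.5 -0.7]
turn [-0.    0.18  0.01] shift in target frame [ 0.1  1.5 -0.7]
```

View pics/w8.png

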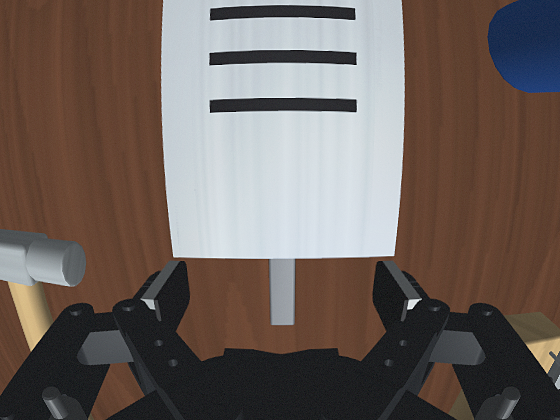

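Tab at (283,290), centred between the pads. Closing.

```bash
python3 -m jog '[[0,0,0,0,0,0,0],[0,0,0,0,0,0,0.5],[0,0,0,0,0,0,1],[0,0,0,0,0,0,1],[0,0,0,0,0,0,1],[0,0,0,0,0,0,1],[0,0,0,0,0,0,1],[0,0,0,0,0,0,1]]'
python3 -m jog '[[0,0,0,0,0,0,1],[0,0,0,0,0,0,1]]'
python3 - <<'E'
from h import *
a=np.radians(86.9)
go((.4925-.06*np.cos(a),.205-.06*np.sin(a),.0115),-3.1)
E
```

```text
time_s: 10.1
eef_pos: [0.4926, 0.2057, 0.0115]
eef_rot: [-0.707, 0.707, -0.019, 0.019]
wrist_force: [-0.9, 0.1, 2.7]
opening: 0.11
time_s: 10.27
eef_pos: [0.4926, 0.2057, 0.0115]
eef_rot: [-0.707, 0.707, -0.019, 0.019]
wrist_force: [-1.1, -0.4, 4.2]
opening: 0.11
t 10.27 pos [0.4926 0.2057 0.0115] jaw -3.02 tooly [ 0. -0. -1.] F [-1.1 -0.4  4.2] op 0.11 q6 0.23
shift [ -0.2  -0.  -60.7]
turn [0.   0.08 0.01] shift in target frame [ -0.1  -0.  -60.7]
```

```bash
python3 -m jog '[[0,0,-4,0,0,0,1],[0,0,-7,0,0,0,1],[0,0,-9,0,0,0,1],[0,0,-10,0,0,0,1],[0,0,-9,0,0,0,1],[0,0,-6,0,0,0,1],[0,0,0,0,0,0,1]]'
python3 - <<'E'
from h import *
a=np.radians(86.9)
go((.4925-.17*np.cos(a),.2057-.17*np.sin(a),.0115),-3.1)
cv2.imwrite("pics/w9.png",camera("wrist"))
E
```

```text
time_s: 10.85
eef_pos: [0.4902, 0.1588, 0.0115]
eef_rot: [-0.706, 0.707, -0.019, 0.019]
wrist_force: [-0.7, -4.5, 5.0]
opening: 0.107
t 10.85 pos [0.4902 0.1588 0.0115] jaw -3.09 tooly [-0.    -0.001 -1.   ] F [-0.7 -4.5  5. ] op 0.107 q6 0.14
shift [-3.00e-01  1.00e-01 -1.23e+02]
turn [ 0.07  0.01 -0.  ] shift in target frame [  -0.3   -0.  -123. ]
```

View pics/w9.png

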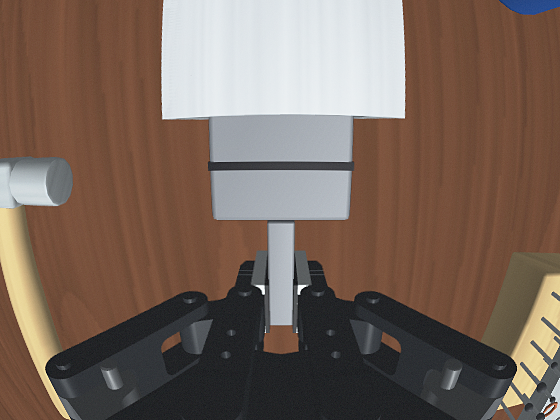

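Body is emerging straight (front edge at row 218), tab held. Continuing.

```bash
python3 -m jog '[[0,0,-5,0,0,0,1],[0,0,-9,0,0,0,1],[0,0,-10,0,0,0,1],[0,0,-11,0,0,0,1],[0,0,-11,0,0,0,1],[0,0,-10,0,0,0,1],[0,0,-8,0,0,0,1],[0,0,0,0,0,0,1]]'
python3 -m jog '[[0,0,-5,0,0,0,1],[0,0,-9,0,0,0,1],[0,0,-11,0,0,0,1],[0,0,-11,0,0,0,1],[0,0,-10,0,0,0,1],[0,0,-8,0,0,0,1],[0,0,-5,0,0,0,1],[0,0,0,0,0,0,1]]'
python3 - <<'E'
from h import *
go((.483,.036,.0115),-3.1)
np.save("w10.npy",camera_model("wrist"),allow_pickle=True)
cv2.imwrite("pics/w10.png",camera("wrist"))
E
```

```text
time_s: 11.57
eef_pos: [0.4867, 0.0946, 0.0115]
eef_rot: [-0.706, 0.707, -0.019, 0.019]
wrist_force: [-1.6, -3.8, 5.9]
opening: 0.109
time_s: 12.23
eef_pos: [0.4835, 0.0365, 0.0114]
eef_rot: [-0.707, 0.707, -0.019, 0.019]
wrist_force: [-0.9, -0.5, 6.8]
opening: 0.107
t 12.23 pos [0.4835 0.0365 0.0114] jaw -3.06 tooly [-0.    -0.001 -1.   ] F [-0.9 -0.5  6.8] op 0.107 q6 -0.12
shift [-0.5 -0.1 -0.5]
turn [ 0.04  0.04 -0.02] shift in target frame [-0.5 -0.1 -0.5]
```

View pics/w10.png

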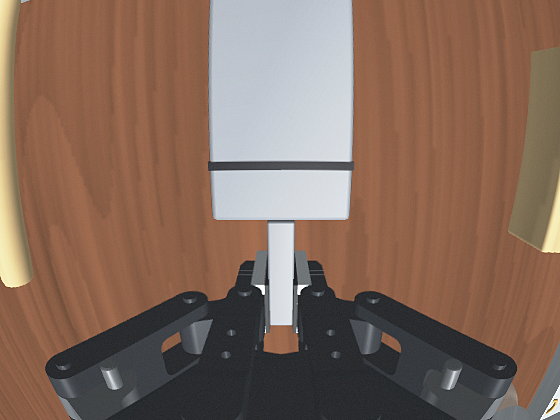

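```bash
python3 -m jog '[[0,0,0,0,0,0,0.4],[0,0,0,0,0,0,0],[0,0,0,0,0,0,-0.5],[0,0,0,0,0,0,-1],[0,0,0,0,0,0,-1],[0,0,0,0,0,0,-1]]'
python3 -m jog '[[0,-10,0,0,0,0,-1],[0,-20,0,0,0,0,-1],[0,-30,0,0,0,0,-1],[0,-35,0,0,0,0,-1],[0,-25,0,0,0,0,-1],[0,-10,0,0,0,0,-1],[0,0,0,0,0,0,-1]]'
python3 - <<'E'
from h import *
go((.488,.136,.0115),-3.1)
np.save("w11.npy",camera_model("wrist"),allow_pickle=True)
cv2.imwrite("pics/w11.png",camera("wrist"))
cv2.imwrite("pics/t11.png",cv2.resize(camera("top")[145:265,170:300],None,fx=5,fy=5))
E
```

```text
time_s: 12.78
eef_pos: [0.4835, 0.038, 0.0111]
eef_rot: [-0.707, 0.707, -0.019, 0.018]
wrist_force: [0.9, 0.1, 0.2]
opening: 0.943
time_s: 13.37
eef_pos: [0.4859, 0.0377, 0.1448]
eef_rot: [-0.707, 0.707, -0.016, 0.021]
wrist_force: [0.6, -0.0, -0.5]
opening: 1.001
t 13.37 pos [0.4859 0.0377 0.1448] jaw -3.0 tooly [ 0.007 -0.001 -1.   ] F [ 0.6 -0.  -0.5] op 1.001 q6 -0.11
shift [ -3.9 133.2  98.4]
turn [0.04 0.1  0.38] shift in target frame [ -3.2 133.3  98.3]
```

View pics/w11.png

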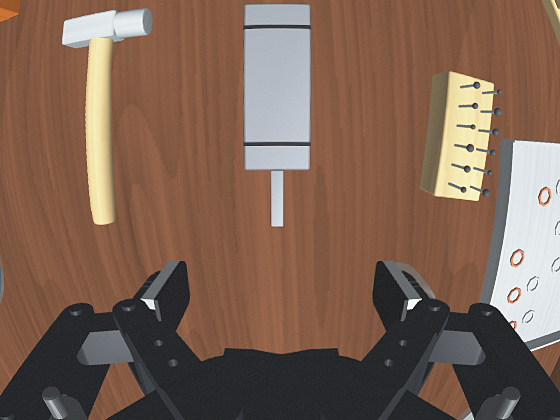

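View pics/t11.png

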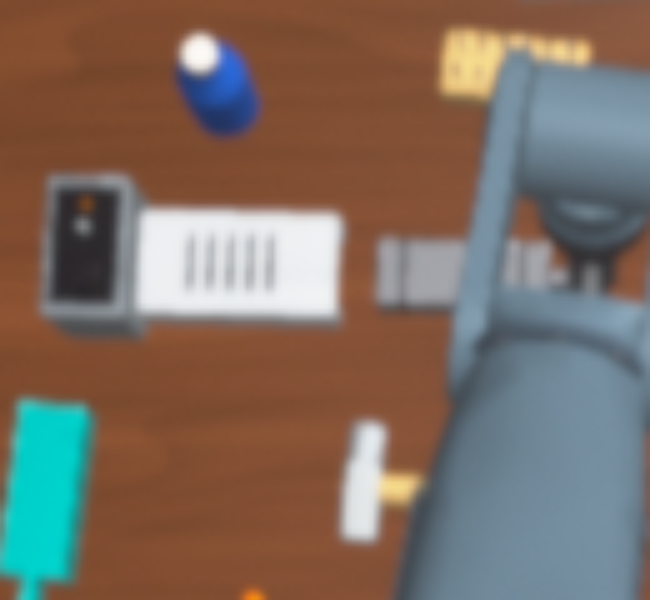

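Pack is wholly out, flat and let go of. Now to fit its pose and check the body height.

Run:
```python
from h import *
L=lambda k:np.load(f"w{k}.npy",allow_pickle=True).item()
m=L(11)
o=[("wrist",m,(245,5),(65,25,44)),("wrist",m,(310,5),(65,-25,44)),("wrist",m,(245.5,169),(-65,25,44)),("wrist",m,(310,169),(-65,-25,44)),("wrist",m,(277,226),(-110,0,44))]
print(fit(o,(.49,.13,1.52)));v,_=fit(o,(.49,.13,1.52),False);print(fit(o,(.49,.13,1.52),False))
v,_=fit(o,(.49,.13,1.52));go((v[0],v[1],.0115),np.degrees(v[2])-90)
```

```text
(array([0.48809725, 0.13474749, 1.51676274]), array([[-0.7, -2.1],
       [ 0.9, -2.2],
       [-1.2,  0.8],
       [ 0.3,  0.8],
       [ 0.4,  0.4]]))
(array([ 0.48809398,  0.13449129,  1.51741063, -0.00416408]), array([[-0.2,  0. ],
       [ 0.4, -0.1],
       [-0.5,  0.4],
       [-0.1,  0.4],
       [ 0.5, -0.9]]))
t 13.47 pos [0.4833 0.0381 0.141 ] jaw -3.01 tooly [-0. -0. -1.] F [-1.2 -0.5 -1.2] op 1.003 q6 -0.11
shift [ -0.3 129.5  96.8]
turn [ 0.    0.08 -0.  ] shift in target frame [ -0.4 129.5  96.8]
```

```bash
python3 -m jog '[[0,0,10,0,0,0,-1],[0,0,20,0,0,0,-1],[0,8,26,0,0,0,-1],[0,16,24,0,0,0,-1],[0,22,16,0,0,0,-1],[0,10,0,0,0,0,-1],[0,0,0,0,0,0,-1],[0,0,0,0,0,0,-1]]'
python3 - <<'E'
from h import *
go((.4882,.1345,.008),-3.1)
cv2.imwrite("pics/w12.png",camera("wrist"))
E
```

```text
time_s: 14.13
eef_pos: [0.4873, 0.1337, 0.0838]
eef_rot: [-0.707, 0.707, -0.02, 0.017]
wrist_force: [-0.9, -1.0, -0.0]
opening: 1.0
t 14.13 pos [0.4873 0.1337 0.0838] jaw -2.99 tooly [-0.004 -0.    -1.   ] F [-0.9 -1.  -0. ] op 1.0 q6 0.09
shift [ 1.2 75.8  0.9]
turn [ 0.04  0.11 -0.22] shift in target frame [ 0.9 75.8  0.9]
```

View pics/w12.png

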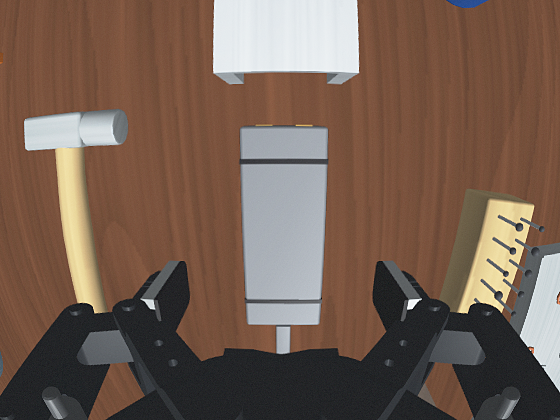

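```bash
python3 -m jog '[[0.5,14,0,0,0,0,-1],[0,20,0,0,0,0,-1],[0,18,0,0,0,0,-1],[0,14,0,0,0,0,-1],[0,8,0,0,0,0,-1],[0,1,0,0,0,0,-1],[0,0,0,0,0,0,-1],[0,0,0,0,0,0,-1]]'
python3 - <<'E'
from h import *
go((.4882,.1345,.008),-3.1)
cv2.imwrite("pics/w13.png",camera("wrist"))
E
```

```text
time_s: 14.85
eef_pos: [0.4903, 0.1335, 0.0114]
eef_rot: [0.707, -0.707, 0.018, -0.019]
wrist_force: [-0.8, -0.5, 0.9]
opening: 1.004
t 14.85 pos [0.4903 0.1335 0.0114] jaw -3.05 tooly [ 0.002  0.    -1.   ] F [-0.8 -0.5  0.9] op 1.004 q6 0.09
shift [-2.1  3.4  0.8]
turn [-0.01  0.05  0.11] shift in target frame [-2.1  3.4  0.8]
```

View pics/w13.png

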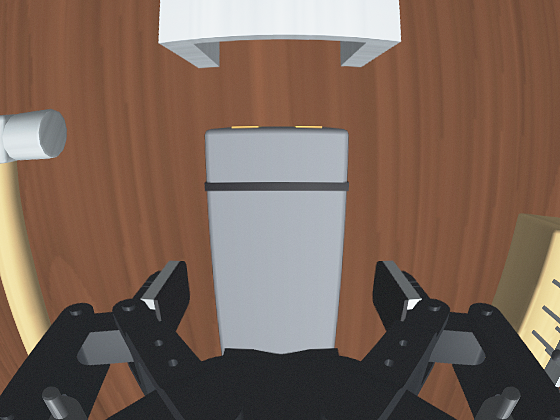

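```bash
python3 -m jog '[[-1.8,1.5,0.8,0,0,0,-1],[0,0,0,0,0,0,-1],[0,0,0,0,0,0,0],[0,0,0,0,0,0,0.5],[0,0,0,0,0,0,1],[0,0,0,0,0,0,1],[0,0,0,0,0,0,1],[0,0,0,0,0,0,1]]'
python3 -m jog '[[0,0,0,0,0,0,1],[0,0,0,0,0,0,1]]'
python3 - <<'E'
from h import *
go((.4882,.1345,.008),-3.1)
cv2.imwrite("pics/w14.png",camera("wrist"))
E
```

```text
time_s: 15.57
eef_pos: [0.4881, 0.1348, 0.0093]
eef_rot: [0.707, -0.707, 0.018, -0.019]
wrist_force: [1.0, -0.1, 4.6]
opening: 0.577
time_s: 15.73
eef_pos: [0.4882, 0.1348, 0.0093]
eef_rot: [0.707, -0.707, 0.018, -0.019]
wrist_force: [-0.3, 0.5, 4.3]
opening: 0.578
t 15.73 pos [0.4882 0.1348 0.0093] jaw -3.02 tooly [ 0.001  0.    -1.   ] F [-0.3  0.5  4.3] op 0.578 q6 0.09
shift [ 0.1  1.3 -0.3]
turn [-0.01  0.08  0.07] shift in target frame [ 0.1  1.3 -0.3]
```

View pics/w14.png

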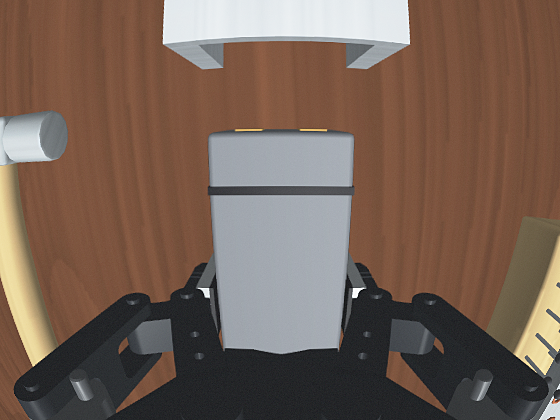

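```bash
python3 -m jog '[[0,-5,0,0,0,0,1],[0,-12,0,0,0,0,1],[0,-18,0,0,0,0,1],[0,-22,0,0,0,0,1],[0,-24,0,0,0,0,1],[0,-22,0,0,0,0,1],[0,-14,0,0,0,0,1],[0,0,0,0,0,0,1]]'
python3 -m jog '[[0,0,-8,0,0,0,1],[0,0,-16,0,0,0,1],[0,0,-24,0,0,0,1],[0,0,-30,0,0,0,1],[0,0,-30,0,0,0,1],[0,0,-30,0,0,0,1],[0,0,-30,0,0,0,1],[0,0,-30,0,0,0,1]]'
python3 -m jog '[[0,0,-20,0,0,0,1],[0,0,-10,0,0,0,1],[0,0,0,0,2,0,1],[0,0,0,0,4,0,1],[0,0,0,0,6,0,1],[0,0,0,0,7,0,1],[0,0,0,0,7,0,1],[0,0,0,0,7,0,1]]'
python3 - <<'E'
from h import *
go((.59,-.175,.14),-123.6)
E
```

```text
time_s: 16.45
eef_pos: [0.4893, 0.1348, 0.1294]
eef_rot: [0.707, -0.707, 0.017, -0.021]
wrist_force: [0.6, 1.1, -3.6]
opening: 0.576
time_s: 17.12
eef_pos: [0.475, -0.0643, 0.1239]
eef_rot: [0.707, -0.706, 0.02, -0.017]
wrist_force: [0.1, -0.5, -3.3]
opening: 0.574
time_s: 17.78
eef_pos: [0.4741, -0.0923, 0.1242]
eef_rot: [0.672, -0.672, 0.222, -0.219]
wrist_force: [0.2, 1.0, -3.4]
opening: 0.579
t 17.78 pos [ 0.4741 -0.0923  0.1242] jaw -36.36 tooly [-0.003  0.002 -1.   ] F [ 0.2  1.  -3.4] op 0.579 q6 0.2
shift [142.3 -16.3   2.1]
turn [ 0.17 87.24 -0.13] shift in target frame [  4.7 -15.8 142.3]
```

```bash
python3 -m jog '[[0,0,0,0,7,0,1],[0,0,0,0,7,0,1],[0,0,0,0,7,0,1],[0,0,0,0,7,0,1],[0,0,0,0,7,0,1],[0,0,0,0,7,0,1],[0,0,0,0,7,0,1],[0,0,0,0,7,0,1]]'
python3 -m jog '[[0,0,0,0,7,0,1],[0,0,0,0,7,0,1],[0,0,0,0,7,0,1],[0,0,0,0,5,0,1],[0,0,0,0,3,0,1],[0,-15,0,0,2,0,1],[0,0,0,0,0,0,1],[0,0,0,0,0,0,1]]'
python3 - <<'E'
from h import *
go((.59,-.175,.14),-123.6)
E
```

```text
time_s: 18.45
eef_pos: [0.4741, -0.0922, 0.1242]
eef_rot: [0.489, -0.49, 0.511, -0.509]
wrist_force: [0.2, 0.9, -3.4]
opening: 0.572
time_s: 19.12
eef_pos: [0.4753, -0.0928, 0.1403]
eef_rot: [0.338, -0.338, 0.621, -0.621]
wrist_force: [-0.0, -0.8, -3.5]
opening: 0.575
t 19.12 pos [ 0.4753 -0.0928  0.1403] jaw -122.94 tooly [-0.  0. -1.] F [-0.  -0.8 -3.5] op 0.575 q6 1.71
shift [  6.6   0.3 141. ]
turn [ 0.01  0.66 -0.  ] shift in target frame [  5.    0.3 141.1]
```

```bash
python3 -m jog '[[2,0,10,0,0.6,0,1],[2,0,20,0,0,0,1],[2,0,28,0,0,0,1],[0,0,30,0,0,0,1],[0,0,26,0,0,0,1],[0,0,18,0,0,0,1],[0,0,8,0,0,0,1],[0,0,0,0,0,0,1]]'
python3 -m jog '[[0,0,0,0,0,0,1],[0,0,0,0,0,0,1]]'
python3 - <<'E'
from h import *
go((.532,-.317,.14),-123.6)
np.save("w15.npy",camera_model("wrist"),allow_pickle=True)
cv2.imwrite("pics/w15.png",camera("wrist"))
E
```

```text
time_s: 19.78
eef_pos: [0.5895, -0.1766, 0.1395]
eef_rot: [0.334, -0.334, 0.624, -0.623]
wrist_force: [-0.9, 0.4, -2.7]
opening: 0.577
time_s: 19.95
eef_pos: [0.5876, -0.1746, 0.1399]
eef_rot: [0.334, -0.335, 0.624, -0.622]
wrist_force: [0.0, 0.5, -2.8]
opening: 0.58
t 19.95 pos [ 0.5876 -0.1746  0.1399] jaw -123.6 tooly [-0.002  0.001 -1.   ] F [ 0.   0.5 -2.8] op 0.58 q6 1.67
shift [149.4  -0.2  32.5]
turn [0.13 0.   0.01] shift in target frame [ 1.494e+02 -1.000e-01  3.250e+01]
```

View pics/w15.png

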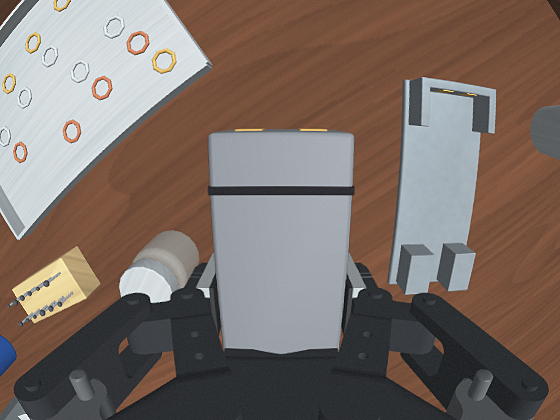

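Cradle on the right (405–495, 78–292), slot at the bottom. Zooming to get corner pixels.

Run:
```python
import cv2
t=cv2.imread("pics/w15.png")
c=cv2.resize(t[65:310,380:510],None,fx=4,fy=4,interpolation=cv2.INTER_CUBIC)
cv2.imwrite("pics/c15a.png",c[:500]);cv2.imwrite("pics/c15b.png",c[480:])
```

```text
(no output)
```

View pics/c15a.png

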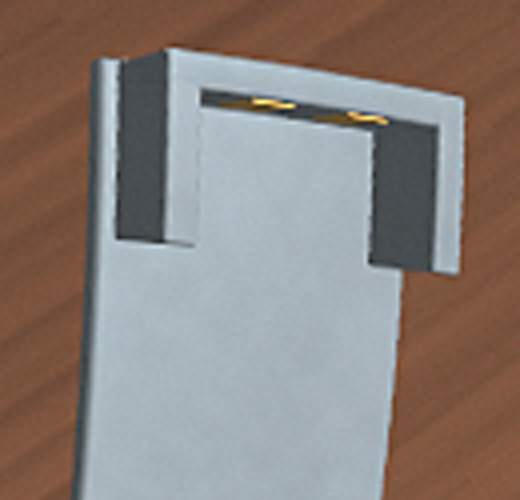

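View pics/c15b.png

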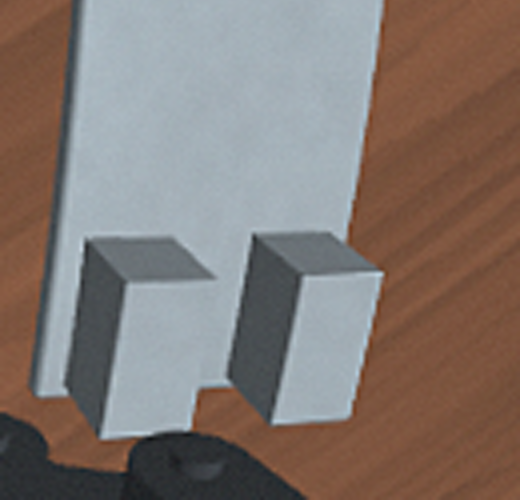

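Run:
```python
from h import *
m=np.load("w15.npy",allow_pickle=True).item()
A=lambda x,y:(380+x/4,65+y/4);B=lambda x,y:(380+x/4,185+y/4)
l=[(A(168,48),(79.5,35,36)),(A(200,92),(71.5,30,36)),(A(463,98),(79.5,-35,36)),(A(438,125),(71.5,-30,36)),(A(460,273),(39.5,-35,36)),(A(433,272),(39.5,-30,36)),(A(118,240),(39.5,35,8)),(A(100,58),(81,42,8)),
(B(128,282),(-71.5,35,36)),(B(216,278),(-71.5,11,36)),(B(103,438),(-111.5,35,36)),(B(86,238),(-71.5,35,8)),(B(301,272),(-71.5,-11,36)),(B(383,272),(-71.5,-35,36)),(B(273,425),(-111.5,-11,36)),(B(352,415),(-111.5,-35,36)),(B(253,233),(-71.5,-11,8)),(B(38,397),(-116,42,8))]
o=[("wrist",m,u,p) for u,p in l]
for f in(True,False):
    v,r=fit(o,(.532,-.317,-.587),f);print(v,np.degrees(v[2]),r.tolist())
# pack in hand: front end top corners
from bench import *
Tm=m
o2,M=st()
def hand(x,y,z,c):  # pack local -> via tool: packx=toolz, pack y=-toolx, up=-tooly
    pass
tcp=o2["eef_pos"]
print(proj("wrist",[tcp+M@np.array([sx*.025,-d,.065]) for d in(.030,.033,.036,.038) for sx in(-1,1)],m))
```

```text
[ 0.52880699 -0.316956   -0.58516203] -33.527314369676304 [[3.1, 0.4], [0.5, -0.3], [-2.1, -1.0], [-0.2, 0.4], [-2.8, 0.1], [-0.3, -0.2], [1.6, 0.4], [-0.4, -1.1], [-0.1, 0.1], [1.6, 0.0], [-0.4, 0.6], [-0.2, -0.5], [0.7, 0.5], [0.7, -0.7], [-0.3, 0.2], [-0.0, 0.7], [-0.3, -0.6], [-0.5, 1.2]]
[ 5.28654072e-01 -3.17066432e-01 -5.85187483e-01 -3.68216720e-04] -33.528773018624584 [[3.1, 0.5], [0.5, -0.1], [-2.1, -0.9], [-0.3, 0.5], [-2.9, 0.2], [-0.4, -0.1], [1.6, 0.5], [-0.3, -1.0], [-0.1, -0.0], [1.6, -0.1], [-0.4, 0.4], [-0.1, -0.6], [0.7, 0.4], [0.7, -0.8], [-0.4, 0.1], [-0.1, 0.6], [-0.4, -0.7], [-0.5, 1.1]]
[[205.40575992 132.70174323]
 [349.08285294 132.45564344]
 [203.4300403  133.02944071]
 [350.90239255 132.77167772]
 [201.34956143 133.37697844]
 [352.81932168 133.10671554]
 [199.90027745 133.62057311]
 [354.15524041 133.34147364]]
```

```bash
python3 - <<'E'
from h import *
go((.530,-.316,.08),-123.53)
E
python3 -m jog '[[10,0,3,0,0,0,1],[20,0,5,0,0,0,1],[28,0,6,0,0,0,1],[30,0,6,0,0,0,1],[28,0,6,0,0,0,1],[20,0,4,0,0,0,1],[11,0,2,0,0,0,1],[0,0,0,0,0,0,1]]'
python3 -m jog '[[0,15,0,0,0,0,1],[0,20,0,0,0,0,1],[0,15,0,0,0,0,1],[0,8,0,0,0,0,1],[0,0,0,0,0,0,1],[0,0,0,0,0,0,1]]'
python3 - <<'E'
from h import *
go((.530,-.316,.0175),-123.53)
np.save("w16.npy",camera_model("wrist"),allow_pickle=True)
cv2.imwrite("pics/w16.png",camera("wrist"))
E
```

```text
t 20.0 pos [ 0.5877 -0.1745  0.1402] jaw -123.59 tooly [-0.001  0.001 -1.   ] F [ 0.1  0.5 -3.4] op 0.575 q6 1.68
shift [149.8  60.2  30.3]
turn [ 0.1  -0.06  0.01] shift in target frame [149.8  60.2  30. ]
time_s: 20.67
eef_pos: [0.5327, -0.318, 0.1412]
eef_rot: [-0.333, 0.333, -0.623, 0.624]
wrist_force: [-0.4, 0.3, -3.4]
opening: 0.577
time_s: 21.17
eef_pos: [0.5343, -0.3147, 0.0828]
eef_rot: [0.334, -0.334, 0.623, -0.623]
wrist_force: [-0.2, 0.4, -2.7]
opening: 0.58
t 21.17 pos [ 0.5343 -0.3147  0.0828] jaw -123.57 tooly [-0.     0.001 -1.   ] F [-0.2  0.4 -2.7] op 0.58 q6 1.43
shift [ 3.5 65.3 -2.8]
turn [ 0.04 -0.04 -0.01] shift in target frame [ 3.5 65.3 -2.8]
```

View pics/w16.png

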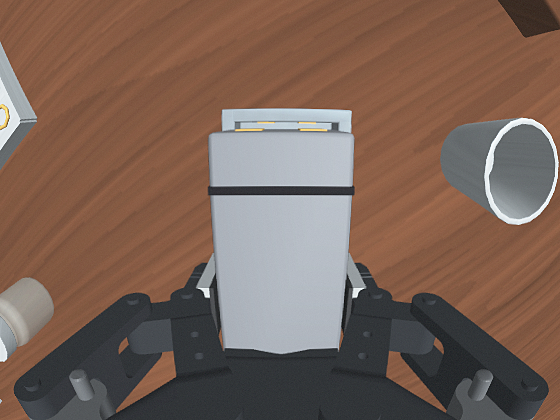

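Run:
```python
from h import *
m=np.load("w16.npy",allow_pickle=True).item()
t=cv2.imread("pics/w16.png");cv2.imwrite("pics/c16.png",cv2.resize(t[95:215,195:365],None,fx=4.5,fy=4.5,interpolation=cv2.INTER_CUBIC))
a=np.radians(-33.53)
o=[("wrist",m,(221,109),(79.5,38,36)),("wrist",m,(352,109),(79.5,-38,36))]
v,r=fit(o,(.53,-.316,a));print(v,np.degrees(v[2]),r.tolist())
o,M=st();tcp=o["eef_pos"]
print("pack pred",proj("wrist",[tcp+M@np.array([sx*.025,-.035,.065]) for sx in(-1,1)],m))
print("cam in tool",M.T@(np.array(m["pose"])[:3,3]-tcp),M.T@np.array(m["pose"])[:3,:3])
```

```text
[ 0.52912745 -0.31725683 -0.58189789] -33.34029299748297 [[0.2, -0.0], [-0.2, -0.0]]
pack pred [[202.65023368 131.31655433]
 [353.66322687 131.1660143 ]]
cam in tool [ 0.00081527 -0.14183303  0.06770514] [[ 9.99999870e-01  1.81016826e-04  4.76104677e-04]
 [-4.08592641e-04 -2.73028968e-01  9.62005725e-01]
 [ 3.04129592e-04 -9.62005795e-01 -2.73028859e-01]]
```

View pics/c16.png

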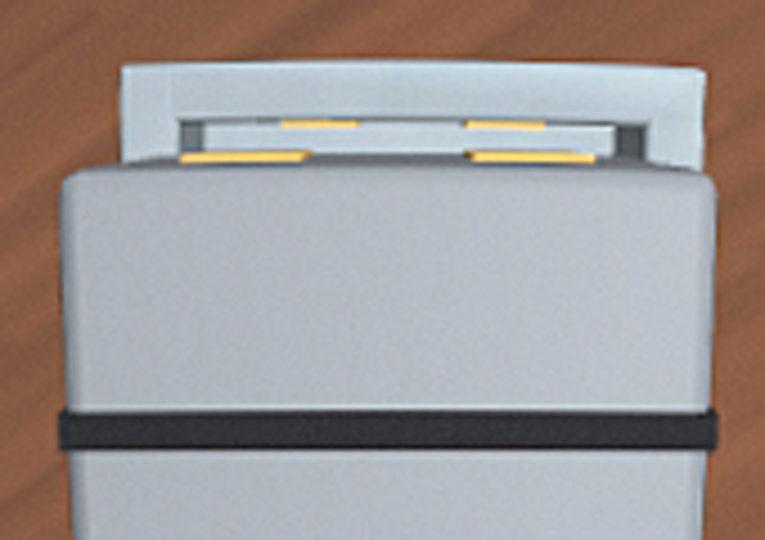

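```bash
python3 -m jog '[[3.5,5,-2.8,0,0,0,1],[0,10,0,0,0,0,1],[0,10,0,0,0,0,1],[0,5,0,0,0,0,1],[0,0,0,0,0,0,1],[0,0,0,0,0,0,1]]'
python3 - <<'E'
from h import *
go((.530,-.316,.0175),-123.53)
cv2.imwrite("pics/w17.png",camera("wrist"))
cv2.imwrite("pics/s17.png",cv2.resize(camera("scene")[215:345,130:310],None,fx=4.4,fy=4.4))
E
```

```text
time_s: 21.72
eef_pos: [0.5293, -0.3165, 0.0519]
eef_rot: [0.334, -0.334, 0.624, -0.623]
wrist_force: [-0.5, 0.2, -4.3]
opening: 0.575
t 21.72 pos [ 0.5293 -0.3165  0.0519] jaw -123.63 tooly [-0.001  0.001 -1.   ] F [-0.5  0.2 -4.3] op 0.575 q6 1.43
shift [-0.8 34.4  0.3]
turn [ 0.09 -0.1  -0.02] shift in target frame [-0.8 34.4  0.3]
```

View pics/w17.png

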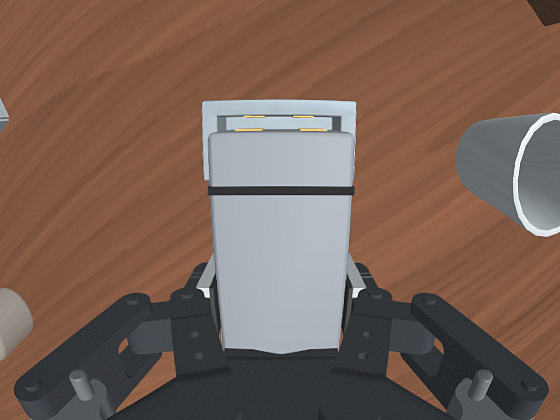

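View pics/s17.png

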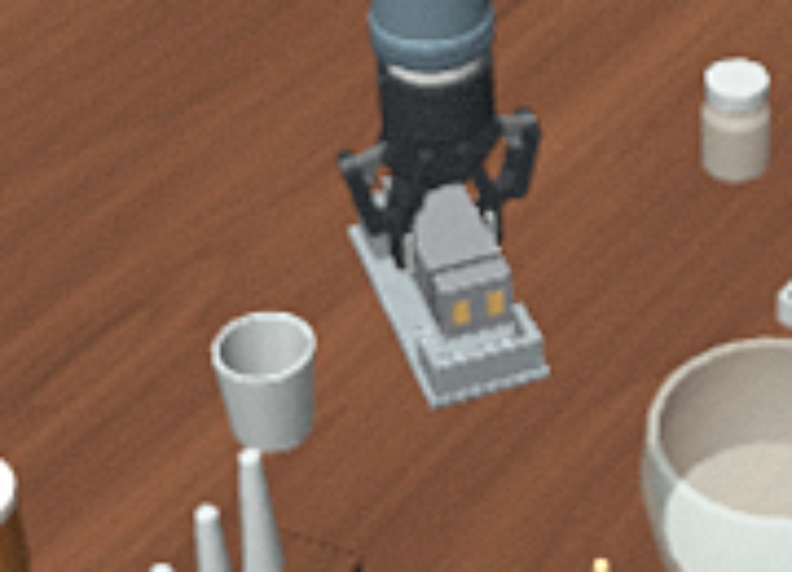

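```bash
python3 -m jog '[[-0.8,6,0,0,0,0,1],[0,8,0,0,0,0,1],[0,6,0,0,0,0,1],[0,4,0,0,0,0,1],[0,0,0,0,0,0,1],[0,0,0,0,0,0,1]]'
python3 -m jog '[[0,4,0,0,0,0,1],[0,2,0,0,0,0,1],[0,1,0,0,0,0,1],[0,0,0,0,0,0,1],[0,0,0,0,0,0,1]]'
python3 - <<'E'
from h import *
go((.530,-.316,.0175),-123.53)
E
```

```text
time_s: 22.32
eef_pos: [0.5299, -0.316, 0.0281]
eef_rot: [0.334, -0.334, 0.624, -0.623]
wrist_force: [-0.2, -1.0, -3.9]
opening: 0.579
time_s: 22.73
eef_pos: [0.5302, -0.3163, 0.0218]
eef_rot: [-0.334, 0.334, -0.623, 0.623]
wrist_force: [0.4, -0.5, -3.0]
opening: 0.579
t 22.73 pos [ 0.5302 -0.3163  0.0218] jaw -123.62 tooly [ 0. -0. -1.] F [ 0.4 -0.5 -3. ] op 0.579 q6 1.43
shift [-0.1  4.3 -0.3]
turn [-0.   -0.09  0.  ] shift in target frame [-0.1  4.3 -0.3]
```

```bash
python3 -m jog '[[0,1.5,0,0,0,0,1],[0,1.5,0,0,0,0,1],[0,0.5,0,0,0,0,1],[0,0,0,0,0,0,1],[0,0,0,0,0,0,1]]'
python3 -m jog '[[0,1,0,0,0,0,1],[0,0.5,0,0,0,0,1],[0,0,0,0,0,0,1],[0,0,0,0,0,0,1]]'
```

```text
time_s: 23.15
eef_pos: [0.5302, -0.3162, 0.0182]
eef_rot: [0.334, -0.334, 0.623, -0.623]
wrist_force: [0.3, -0.5, -3.6]
opening: 0.575
time_s: 23.48
eef_pos: [0.5304, -0.3164, 0.0173]
eef_rot: [-0.334, 0.334, -0.623, 0.623]
wrist_force: [-1.8, 1.5, 2.3]
opening: 0.578
```

Contact at exactly the expected height (TCP 17.3 mm). A look, then release.

```bash
python3 - <<'E'
from h import *
cv2.imwrite("pics/w18.png",camera("wrist")[80:380,150:420])
E
python3 -m jog '[[0,0,0,0,0,0,0],[0,0,0,0,0,0,-0.3],[0,0,0,0,0,0,-0.6],[0,0,0,0,0,0,-1],[0,0,0,0,0,0,-1],[0,0,0,0,0,0,-1]]'
python3 - <<'E'
from h import *
cv2.imwrite("pics/w19.png",camera("wrist"))
E
```

```text
time_s: 24.03
eef_pos: [0.5302, -0.3163, 0.0167]
eef_rot: [-0.334, 0.334, -0.623, 0.623]
wrist_force: [0.5, -0.2, -0.5]
opening: 1.001
```

View pics/w18.png

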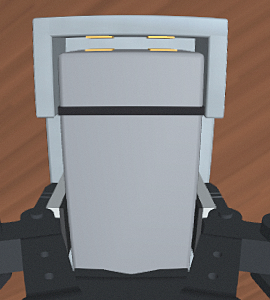

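View pics/w19.png

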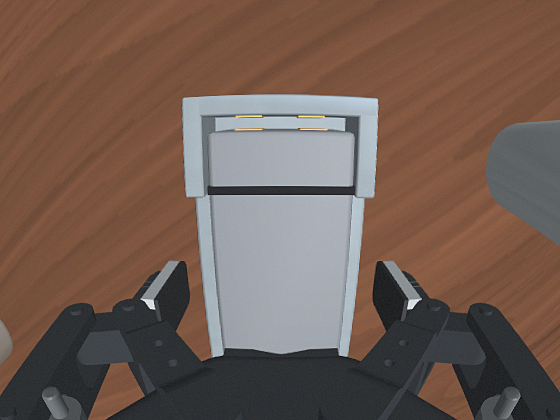

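Pack lies between the cheeks, with gaps at the end wall (row 117–130) and both sides. Withdrawing straight up.

```bash
python3 -m jog '[[0,-6,0,0,0,0,-1],[0,-14,0,0,0,0,-1],[0,-25,0,0,0,0,-1],[0,-30,0,0,0,0,-1],[0,-35,0,0,0,0,-1],[0,-35,0,0,0,0,-1],[0,-25,0,0,0,0,-1],[0,-10,0,0,0,0,-1]]'
python3 -m jog '[[-10,0,-15,0,0,0,-1],[-10,0,-25,0,0,0,-1],[-10,0,-35,0,0,0,-1],[-10,0,-35,0,0,0,-1],[0,0,-25,0,0,0,-1],[0,0,-10,0,0,0,-1],[0,0,0,0,0,0,-1],[0,0,0,0,0,0,-1]]'
python3 - <<'E'
from h import *
go((.53,-.316,.2),-123.5)
np.save("w20.npy",camera_model("wrist"),allow_pickle=True)
cv2.imwrite("pics/w20.png",camera("wrist"))
cv2.imwrite("pics/s20.png",camera("scene"));cv2.imwrite("pics/t20.png",camera("top"))
E
```

```text
time_s: 24.75
eef_pos: [0.5322, -0.3179, 0.2037]
eef_rot: [-0.335, 0.333, -0.62, 0.626]
wrist_force: [0.9, 0.9, 1.3]
opening: 0.995
time_s: 25.42
eef_pos: [0.4322, -0.2033, 0.1975]
eef_rot: [-0.334, 0.334, -0.623, 0.624]
wrist_force: [0.5, -0.7, 0.1]
opening: 0.999
t 25.42 pos [ 0.4322 -0.2033  0.1975] jaw -123.64 tooly [ 0.002 -0.001 -1.   ] F [ 0.5 -0.7  0.1] op 0.999 q6 1.47
shift [ 39.6  -2.2 143.9]
turn [-0.11 -0.14  0.01] shift in target frame [ 40.   -2.5 143.8]
```

View pics/w20.png

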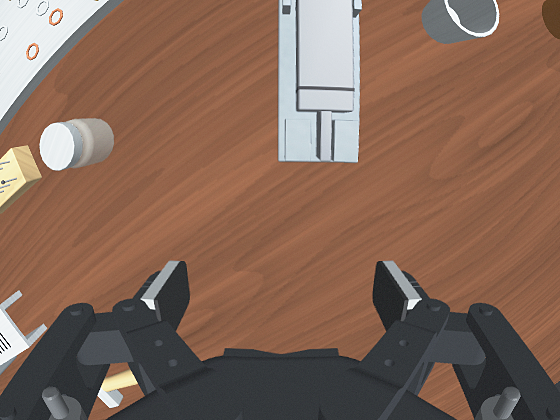

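View pics/s20.png

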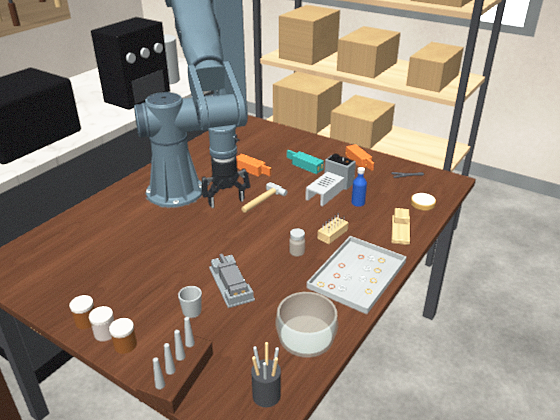

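View pics/t20.png

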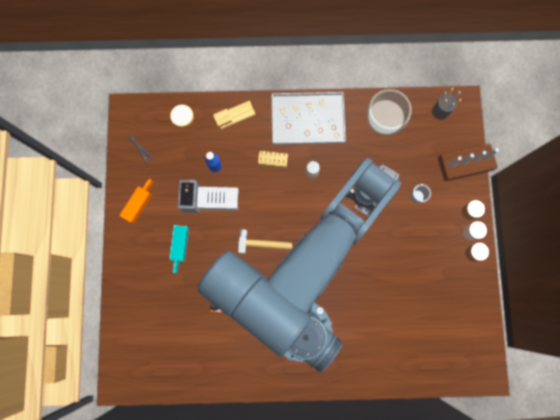

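Run:
```python
import cv2,numpy as np
t=cv2.imread("pics/w20.png");s=cv2.imread("pics/s20.png")
a=cv2.resize(t[0:170,260:380],None,fx=3.4,fy=3.4,interpolation=cv2.INTER_CUBIC)[:578]
b=cv2.resize(s[240:310,200:260],(int(60*6),int(70*8.257)),interpolation=cv2.INTER_CUBIC)[:578]
cv2.imwrite("pics/f20.png",np.hstack([a,b]))
s0=cv2.imread("pics/scene0.png");d=cv2.absdiff(s,s0).max(2)
for n,p in dict(bottle=(190,360),burs=(232,333),cup=(300,190),hammer=(195,265)).items():
    print(n,d[p[0]-18:p[0]+18,p[1]-18:p[1]+18].mean())
```

```text
Traceback (most recent call last):
ValueError: all the input array dimensions except for the concatenation axis must match exactly, but along dimension 0, the array at index 0 has size 578 and the array at index 1 has size 577
```

Run:
```python
import cv2,numpy as np
t=cv2.imread("pics/w20.png");s=cv2.imread("pics/s20.png")
a=cv2.resize(t[0:170,260:380],(408,578),interpolation=cv2.INTER_CUBIC)
b=cv2.resize(s[240:310,200:260],(390,578),interpolation=cv2.INTER_CUBIC)
cv2.imwrite("pics/f20.png",np.hstack([a,b]))
s0=cv2.imread("pics/scene0.png");d=cv2.absdiff(s,s0).max(2)
for n,p in dict(bottle=(190,360),burs=(232,333),cup=(300,190),hammer=(195,265)).items():
    print(n,d[p[0]-15:p[0]+15,p[1]-15:p[1]+15].mean(),d[p[0]-15:p[0]+15,p[1]-15:p[1]+15].max())
```

```text
bottle 4.817777777777778 16
burs 4.341111111111111 14
cup 4.613333333333333 13
hammer 4.5488888888888885 30
```

View pics/f20.png

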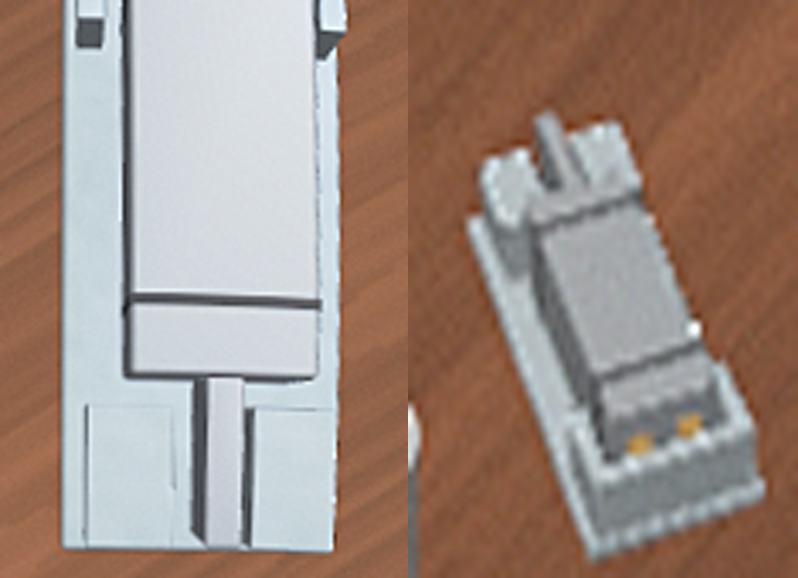

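The tab is in the slot, the body is flat on the floor between the cheeks, the jar is upright and the bystanders are unmoved. Handing in.

```bash
python3 -m jog '[[0,0,0,0,0,0,-1],[0,0,0,0,0,0,-1]]'; python3 -c "
from bench import *
print(hand_in())"
```

```text
time_s: 25.73
eef_pos: [0.432, -0.2032, 0.1966]
eef_rot: [0.334, -0.334, 0.623, -0.623]
wrist_force: [0.4, -1.1, 0.4]
opening: 0.999
the job is handed in; nothing more can be done
None
```

The pack is in its charging cradle and I handed the job in at 25.7 s of the 72 s allowed.

- **Jar:** I lifted it upright and set it on bare bench at about (0.60, -0.06).
- **Pack out of the bay:** I drew it about 169 mm by its tab, straight out through the mouth, and let go of it flat on the bench.
- **Pack into the cradle:** I took it again by the body, turned it about 120° and lowered it gently. It touched at TCP height 17.3 mm, which is where a pack resting on the 8 mm floor should make contact.

**Last checks:**
- The tab is in the slot and the body is flat between the cheeks, with gaps all round.
- The jar is standing.
- In the scene camera, crops at the bottle, bur block, hammer and cup show only noise-level change from the start. The hammer crop is the noisiest, with one pixel differing by 30.
- The gripper is open and clear of everything.

**Disagreement:** the cradle position from the wrist camera and from the fixed cameras differed by about 3 mm. The wrist camera also read about 1 mm to one side. I aimed between them, at (0.530, -0.316), well within the fit's play of roughly ±5 mm, and confirmed it against the cradle walls before lowering.

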